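# Weed out the wobbling mineral stand

### The job

Three matching calcite stands are on the pine display shelf and one of them wobbles. With the fingers closed, press down for a moment on the rim of each stand's wooden disc to feel whether it stands steady or rocks, working from the robot's left to its right; then pull the drawer under the shelf well open by its brass knob, set the one that rocks gently upright inside it, and push the drawer fully home. Leave the two steady stands standing where they are and do not disturb the other minerals and tools.

Things in the scene. Friction and masses are not known exactly. Their poses are not given: they have to be found in the camera images.
- unit: Display shelf, fixed: pine plank 300 (x) x 560 (y) x 16 mm, top 94 mm above the table. Origin on the table; x away from the robot, y left, z up. The plank's front edge (lip) is at x = -120 mm, the back at +180 mm. A stand is near each of y = +140, 0, -140 mm on its front half. The drawer is under its middle, its front 20 mm back from the lip's edge.
- drawer (a joint): How far the drawer is out, in m: 0 fully home, 0.135 fully open. It slides out along the unit's -x (towards the robot), with about 1.5 N of friction and light damping, and stays where it is left. It may start up to 12 mm open.
- drawer_knob (a point): Centre of the drawer's brass ball knob: 20 mm ball on a 10 mm stem, 19 mm in front of the drawer face, 40 mm above the table, 38 mm below the lip's underside. With the drawer home the lip overhangs its centre by 1 mm, so take it with the tool slanting in from the robot's side, 25 to 40 degrees from vertical. Moves with the drawer; axes as the unit's.
- drawer_bay (a point): Point on the drawer's inner floor (14 mm above the table), on its centre line, 52 mm behind the inner face of its front, 79 mm behind the knob centre: mid of the uncovered part when fully open, then 55 mm from the lip's edge. The drawer's inside is 204 mm wide (y), 194 mm long; front 68 mm, sides 54 mm high above the table. Moves with the drawer; axes as the unit's.
- stand_a: One of three look-alike stands: dark wooden disc, 84 mm diameter, top 15 mm above the origin (centre of the underside, z up); a honey calcite block 22 x 22 mm, sides along x and y, rises in its middle to 45 mm. 0.12 kg. Two have flat undersides; one is bellied, flat only to 12 mm radius: it stands level, tips about 9 degrees under a slow 2 N press 35 mm off its axis, then rights itself.
- stand_b: One of three look-alike stands: dark wooden disc, 84 mm diameter, top 15 mm above the origin (centre of the underside, z up); a honey calcite block 22 x 22 mm, sides along x and y, rises in its middle to 45 mm. 0.12 kg. Two have flat undersides; one is bellied, flat only to 12 mm radius: it stands level, tips about 9 degrees under a slow 2 N press 35 mm off its axis, then rights itself.
- stand_c: One of three look-alike stands: dark wooden disc, 84 mm diameter, top 15 mm above the origin (centre of the underside, z up); a honey calcite block 22 x 22 mm, sides along x and y, rises in its middle to 45 mm. 0.12 kg. Two have flat undersides; one is bellied, flat only to 12 mm radius: it stands level, tips about 9 degrees under a slow 2 N press 35 mm off its axis, then rights itself.
- rhodochrosite: Bystander: pink lump, about 50 x 40 x 45 mm, on the back half of the plank. Origin at the centre of the underside.
- obsidian: Bystander: glossy black nodule, 60 mm diameter, 41 mm high, on the back half of the plank. Origin at the centre of the underside.
- sulfur: Bystander: yellow crystal cluster on a grey matrix, about 46 x 40 x 40 mm, on the back half of the plank. Origin at the centre of the underside.
- geode: Bystander: half geode, a grey bowl with pale blue crystals, 76 mm diameter, 26 mm high, on the back half of the plank. Origin at the centre of the underside.
- dust_brush: Bystander: brush 170 mm long lying on the table to the robot's left of the shelf. Origin under its middle.
- pocket_lens: Bystander: round hand lens, 42 mm diameter, 12 mm thick, with a short black handle, on the table to the right. Origin under the lens.
- streak_plate: Bystander: white ceramic square, 50 x 50 x 7 mm, on the table to the right. Origin under its middle.
Not all that is in view belongs to the job. What is shaped like the stand_c but pink or red is not meant.

How it is judged:
By the outcome, as a careful person would: the job done as asked, in the order asked, and still so for the second after the job is handed in, with the robot touching nothing.
It also fails if it takes over 72 s, if anything falls off the work surface, if the arm or the gripper's body presses on something with over 40 N, if the wrist force passes 120 N, or if a joint passes its speed limit or range.

### The arm

A 7-joint arm with a two-finger parallel gripper is mounted at the origin on the work surface. World frame = base frame: x ahead of the robot, y to its left, z up, the work surface at z = 0. Lengths are in m, angles in rad, forces in N, time in s.
With the tool pointing down it reaches from about 0.425 to 0.925 m from the base axis. Payload 6.8 kg.
Tool frame: the origin (TCP) lies at the centre of the arm's flange, where the gripper is bolted on; the fingertips stand 173 mm ahead of it and the grasp point (between the pads) lies 155 mm ahead of it; z points along the fingers, y is the direction in which the jaws open and shut (so a half turn about z gives the same grasp; the last joint's range is limited). The gripper opens to 85 mm and grips with 20 to 120 N. Pads are 22 mm wide; open, the fingers measure 114 mm over their backs; the gripper's body (76 mm by 85 mm) begins 54 mm behind the grasp point. The pads swing forward as they close: fully open they stand 13 mm farther back than shut.
Start: joints at [1.018, 0.477, 0.022, 1.555, -0.011, 1.109, -0.083], TCP at [0.29, -0.609, 0.405] pointing down, gripper open.
Joint ranges: [-2.96, 2.96], [-0.34, 2.1], [-1.41, 1.46], [0.24, 2.44], [-1.37, 4.51], [0.17, 1.92], [-2.96, 2.96]. Speed limits (rad/s): [2.39, 2.39, 3.14, 3.14, 3.14, 3.14, 3.14].

### API

Orientations are given as a rotation vector (axis times angle).
In Python, from bench import r gives the robot as it stands. The module is installed in compiled form; this text tells all that it offers.
- The arm moves only by the shell command python3 -m creep 'ROWS' [OPENING] [FORCE]. ROWS is a JSON object of lists of equal length, an entry for each row: "linear": the shift along the tool's x, y, z in cm, a list of three; "rot": the turn, a rotation vector about the tool's x, y, z in rad, a list of three. A call has 1 to 20 rows; each row shifts and turns the commanded pose from where the row before left it, along the tool's axes as they then stand; what a row does not reach is not made up. A row lasts 1/12 s, in which the tool goes at most 41.7 mm and 7.16 degrees, less where a joint would pass 70% of its speed; a pose out of reach is approached as far as the arm can. A call with a gripper value outside its range is refused whole. OPENING is the closure, from -1 (fully open) to 1 (shut), so that 0 is half open, set as the call begins (- or left out, the last holds). The fingers move at their own pace and stop on an object; FORCE is the grip in N (left out, the last holds). Time passes only in rows, so rows that do not move let the fingers close. It gives the time, the measured TCP pose, the force and the opening at its end, in the units of the state.
- r.get_obs(): the state, without advancing time (a new reading comes with each control period).
- r.grab_frame(name): name is "scene" or "side" or "wrist"; returns the picture (400x640x3 uint8, blue, green, red); there is no depth.
- r.get_calibration(name): a dict with "fx", "fy", "cx", "cy" (pixels), "k1" (the pictures are not rectified: a ray, as slopes to the right and down, at radius r is drawn at 1 + k1 r^2 times it, then the intrinsics apply), "pose" (4x4, takes a point from camera to world coordinates); the wrist camera has in their place "mount" (4x4, takes a point from camera to tool coordinates, whose origin is the TCP and whose axes are the flange's). Camera axes: x right, y down, z forward; pixel columns grow to the right and rows downward; lengths in m; the calibration is good to about 2 mm. A picture is of the moment at which its call begins: read the wrist's pose just before it. get_calibration takes no time and is no camera call.
- r.hand_in(): hands the job in, once; it reports no verdict.
Trained networks look in the newest picture that a camera, given by its name, has taken for a name from the list of things; names that differ only in an ending like _2 or _b are one class to them, and where a whole thing is asked for, a point or a joint stands for the part that bears it (a point fixed in the world has none). Each returns a list of dicts, best first, with "p" (0 to 1); they miss things now and then, are a little off and sometimes report something else, mostly with a low value. They report only what shows in the picture. A call takes as long as a camera call. They do not tell look-alikes from the thing itself.
- r.cut_out(camera, label): "pixels" (400x640 bool, what is visible of it) and "uv" ([column, row] in pixels, amid what is visible of it).
The state is a dict: "clock": time; "joints": joint angles; "qvel": joint speeds; "tau": joint torques, N m; "tcp_pos": TCP position; "orientation": TCP orientation; "contact_force": force on the tool from outside, world axes, zero at the start; "moment": the same for the moment, N m; "grip_width": finger opening in m.
Only numpy, scipy, OpenCV 4.12 (cv2) and the standard library are available. Lean on these libraries where they do the work, as an engineer would, in place of code of your own. Each camera call takes 0.05 s, during which the arm holds its last target. There are 200 camera calls.

## Working session

There is one attempt and no reset: what is moved stays moved. The work goes in short steps, Python scripts to look and compute and a shell command to move; the robot and the scene stay as the last step left them, time stands still between calls to the robot, and variables do not carry over. Pictures are saved under pics/ and viewed, about 8 in all and at most 12, crops included, and the job is handed in when it is done.

```bash
mkdir -p pics; python3 - <<'E'
from bench import r
import cv2,numpy as np
o=r.get_obs(); print({k:np.round(v,3).tolist() for k,v in o.items()})
a=r.grab_frame("scene"); 
for n in["stand_a","drawer_knob","unit"]:
  for d in r.cut_out("scene",n)[:5]: print(n,d["p"],d["uv"],d["pixels"].sum())
b=r.grab_frame("side")
for n in["stand_a","drawer_knob"]:
  for d in r.cut_out("side",n)[:5]: print(n,d["p"],d["uv"],d["pixels"].sum())
cv2.imwrite("pics/scene.png",a);cv2.imwrite("pics/side.png",b)
for n in["scene","side","wrist"]:
  print(n,{k:np.round(v,4).tolist() for k,v in r.get_calibration(n).items()})
E
```

```text
{'clock': 0.0, 'joints': [1.018, 0.478, 0.022, 1.556, -0.012, 1.109, -0.083], 'qvel': [-0.002, 0.0, -0.0, -0.001, 0.0, -0.001, 0.002], 'tau': [0.0, -59.645, 1.608, -28.12, 0.012, 0.009, 0.0], 'tcp_pos': [0.29, -0.609, 0.404], 'orientation': [-3.062, -0.693, 0.001], 'contact_force': [-0.09, 0.682, -0.795], 'moment': [-0.006, 0.058, 0.025], 'grip_width': 0.086}
stand_a 0.93 [418.3, 204.2] 428
stand_a 0.92 [285.4, 200.0] 554
stand_a 0.77 [337.6, 217.9] 540
unit 0.56 [323.6, 258.3] 19679
stand_a 0.92 [337.5, 184.1] 497
stand_a 0.88 [321.4, 159.1] 433
stand_a 0.86 [240.7, 183.2] 431
stand_a 0.85 [347.9, 221.9] 666
stand_a 0.68 [279.2, 171.3] 398
scene {'fx': 473.1931, 'fy': 473.1931, 'cx': 323.4361, 'cy': 198.3968, 'k1': 0.0173, 'pose': [[-0.3802, 0.5521, -0.742, 1.5755], [0.9248, 0.2342, -0.2997, 0.3797], [0.0083, -0.8002, -0.5997, 0.8913], [0.0, 0.0, 0.0, 1.0]]}
side {'fx': 397.624, 'fy': 397.624, 'cx': 313.2197, 'cy': 203.2258, 'k1': 0.002, 'pose': [[0.9822, -0.1345, 0.1313, 0.4378], [-0.1878, -0.6756, 0.713, -0.7776], [-0.0072, -0.7249, -0.6888, 0.8378], [0.0, 0.0, 0.0, 1.0]]}
wrist {'fx': 323.9188, 'fy': 323.9188, 'cx': 316.4573, 'cy': 198.4755, 'k1': 0.0132, 'mount': [[0.0001, -0.9567, -0.291, 0.0749], [1.0, 0.0004, -0.001, 0.0008], [0.001, -0.291, 0.9567, 0.0298], [0.0, 0.0, 0.0, 1.0]]}
```

```bash
python3 - <<'E'
import cv2,numpy as np
a=cv2.imread("pics/scene.png");b=cv2.imread("pics/side.png")
x=cv2.resize(a[120:370,150:550],(800,500));y=cv2.resize(b[100:320,130:480],(800,503))
cv2.imwrite("pics/c1.png",x);cv2.imwrite("pics/c2.png",y)
E
```

```text
(no output)
```

View pics/c1.png

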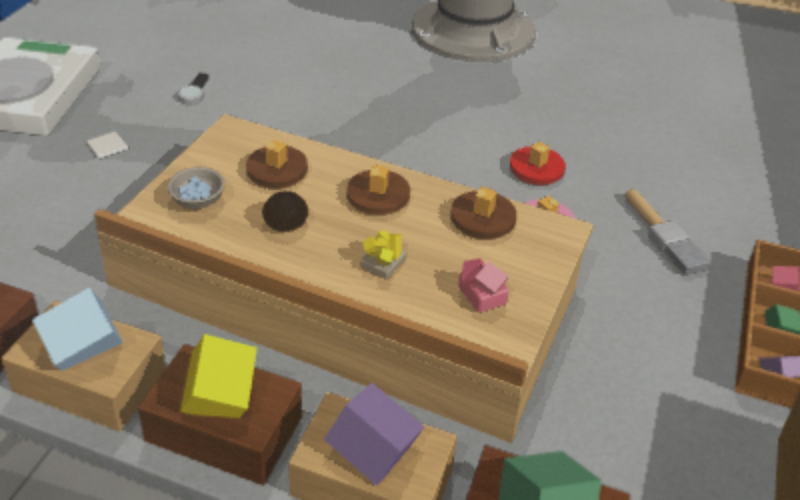

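View pics/c2.png

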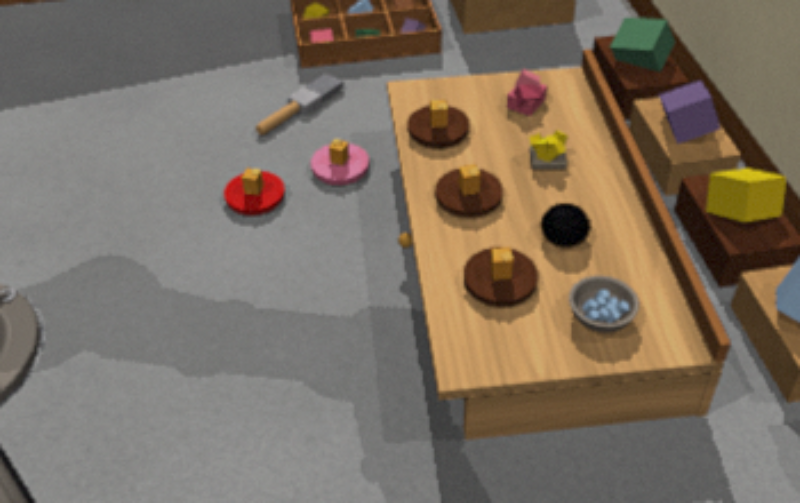

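The three dark stands on the shelf are at c1 (277,165), (378,190) and (484,212). The red and pink decoys are on the table front-left, and the knob shows at c2 (405,239). Next I compute positions.

```bash
cat > h.py <<'E'
from bench import r
import cv2,numpy as np
from scipy.spatial.transform import Rotation as R
from scipy.optimize import least_squares
def cam(n):
    c=r.get_calibration(n)
    if "pose" in c: return c,np.array(c["pose"])
    o=r.get_obs();T=np.eye(4);T[:3,:3]=R.from_rotvec(o["orientation"]).as_matrix();T[:3,3]=o["tcp_pos"]
    return c,T@np.array(c["mount"])
def proj(P,ct):
    c,T=ct;p=(np.atleast_2d(P)-T[:3,3])@T[:3,:3];s=p[:,:2]/p[:,2:]
    s=s*(1+c["k1"]*(s**2).sum(1,keepdims=True));return s*[c["fx"],c["fy"]]+[c["cx"],c["cy"]]
def ray(uv,z,ct):
    c,T=ct;d=(np.array(uv,float)-[c["cx"],c["cy"]])/[c["fx"],c["fy"]];s=d.copy()
    for _ in range(5): s=d/(1+c["k1"]*(s@s))
    v=T[:3,:3]@np.r_[s,1];return T[:3,3]+v*(z-T[2,3])/v[2]
def sil(x,y,z,ct,yaw=0):
    a=np.linspace(0,2*np.pi,40);m=np.zeros((400,640),np.uint8)
    C=np.c_[.042*np.cos(a),.042*np.sin(a)];k=.011*np.array([[1,1],[1,-1],[-1,-1],[-1,1]])
    k=k@np.array([[np.cos(yaw),np.sin(yaw)],[-np.sin(yaw),np.cos(yaw)]])
    for Q,h in((C,(0,.015)),(k,(.015,.045))):
        P=np.vstack([np.c_[Q+[x,y],np.full(len(Q),z+t)] for t in h])
        u=proj(P,ct); cv2.fillConvexPoly(m,cv2.convexHull((u*16).round().astype(np.int32)),1,shift=4)
    return m
def locate(d,z,ct,yaw=0):
    v,u=np.nonzero(d["pixels"]);t=np.array([u.mean(),v.mean()]);p=ray(t,z+.015,ct)[:2]
    for _ in range(6):
        b,a=np.nonzero(sil(*p,z,ct,yaw));q=[a.mean(),b.mean()]
        p=p+(ray(t,z+.015,ct)-ray(q,z+.015,ct))[:2]
    m=sil(*p,z,ct,yaw)>0;return p,(m&d["pixels"]).sum()/(m|d["pixels"]).sum()
E
python3 - <<'E'
from h import *
np.set_printoptions(precision=4,suppress=True)
for n in("scene","side"):
    r.grab_frame(n);c=cam(n)
    for d in r.cut_out(n,"stand_a"):
        v,u=np.nonzero(d["pixels"]); print(n,d["p"],np.round([u.mean(),v.mean()]),"shelf",*locate(d,.094,c),"table",*locate(d,0,c))
c=cam("scene")
f=[ray(np.array(p)/2+[150,120],.094,c) for p in((227,115),(592,227))];print("scene front R,L",f)
c=cam("side");k=350/800
g=[ray(np.array(p)*k+[130,100],.094,c) for p in((440,390),(388,82))];print("side",g)
for e in(f,g):
    d=e[1]-e[0];print("yaw",np.arctan2(-d[0],d[1]),np.hypot(*d[:2]),(e[0]+e[1])/2)
print("knob",ray(np.array([405,239])*k+[130,100],.04,c))
E
```

```text
scene 0.94 [418. 202.] shelf [0.5136 0.2329] 0.6692546583850931 table [0.3866 0.2152] 0.8272552783109405
scene 0.79 [288. 203.] shelf [ 0.654  -0.0969] 0.877742946708464 table [ 0.5449 -0.1534] 0.9270462633451957
scene 0.71 [339. 215.] shelf [0.6518 0.0509] 0.8524355300859598 table [0.5422 0.012 ] 0.9216666666666666
scene 0.49 [424. 222.] shelf [0.5921 0.2668] 0.11292517006802721 table [0.4749 0.2535] 0.14020270270270271
side 0.97 [279. 171.] shelf [0.5039 0.1376] 0.7093425605536332 table [0.5123 0.2539] 0.9030837004405287
side 0.96 [349. 221.] shelf [ 0.6555 -0.0975] 0.9048223350253807 table [ 0.6833 -0.0112] 0.876577840112202
side 0.86 [335. 184.] shelf [0.6534 0.0518] 0.8487261146496815 table [0.6803 0.1568] 0.917910447761194
side 0.82 [321. 155.] shelf [0.6434 0.192 ] 0.8560311284046692 table [0.6701 0.3162] 0.9318181818181818
side 0.7 [241. 184.] shelf [0.393  0.1023] 0.680379746835443 table [0.3873 0.2143] 0.8669354838709677
scene front R,L [array([ 0.5627, -0.2226,  0.094 ]), array([0.605 , 0.3274, 0.094 ])]
side [array([ 0.5583, -0.2332,  0.094 ]), array([0.5967, 0.3186, 0.094 ])]
yaw -0.07683724687645573 0.5516348959414994 [0.5838 0.0524 0.094 ]
yaw -0.06950497111415016 0.5531942743172434 [0.5775 0.0427 0.094 ]
knob [0.5717 0.0462 0.04  ]
```

```bash
python3 -m creep '{"linear":[[0,0,0],[0,0,0],[0,0,0],[0,0,0],[0,0,0]],"rot":[[0,0,0.104],[0,0,0.104],[0,0,0.104],[0,0,0.104],[0,0,0.104]]}' 1 40
python3 -m creep '{"linear":[[1.3,-3.3,-0.3],[1.3,-3.3,-0.3],[1.3,-3.3,-0.3],[1.3,-3.3,-0.3],[1.3,-3.3,-0.3],[1.3,-3.3,-0.3],[1.3,-3.3,-0.3],[1.3,-3.3,-0.3],[1.3,-3.3,-0.3],[1.3,-3.3,-0.3],[1.3,-3.3,-0.3],[1.3,-3.3,-0.3],[1.3,-3.3,-0.3],[1.3,-3.3,-0.3],[1.3,-3.3,-0.3],[1.3,-3.3,-0.3],[1.3,-3.3,-0.3],[1.3,-3.3,-0.3],[1.3,-3.3,-0.3],[0,0,0]],"rot":[[0,0,0],[0,0,0],[0,0,0],[0,0,0],[0,0,0],[0,0,0],[0,0,0],[0,0,0],[0,0,0],[0,0,0],[0,0,0],[0,0,0],[0,0,0],[0,0,0],[0,0,0],[0,0,0],[0,0,0],[0,0,0],[0,0,0],[0,0,0]]}'
python3 - <<'E'
from h import *
np.set_printoptions(precision=4,suppress=True)
c=cam("wrist");a=r.grab_frame("wrist");cv2.imwrite("pics/w1.png",a)
for n in("stand_a","drawer_knob"):
  for d in r.cut_out("wrist",n): print(n,d["p"],d["uv"],*locate(d,.094,c,-.073))
o=r.get_obs();print(o["clock"],o["tcp_pos"],R.from_rotvec(o["orientation"]).as_matrix(),o["contact_force"])
E
```

```text
clock: 0.97
tcp_pos: [0.2904, -0.6093, 0.4048]
orientation: [3.139, -0.126, 0.0]
contact_force: [0.1, -0.0, 0.3]
grip_width: 0.0259
clock: 2.63
tcp_pos: [0.5857, 0.0056, 0.4625]
orientation: [-3.135, 0.102, -0.004]
contact_force: [-0.3, 0.9, -0.5]
grip_width: 0.0001
stand_a 0.94 [126.2, 129.5] [0.6444 0.1946] 0.9366046936909479
stand_a 0.74 [267.3, 109.0] [0.6535 0.0511] 0.9811827956989247
stand_a 0.73 [420.3, 96.2] [ 0.6558 -0.0975] 0.975103734439834
stand_a 0.66 [184.8, 294.2] [0.4522 0.1713] 0.4369885433715221
stand_a 0.58 [141.5, 225.4] [0.5442 0.2   ] 0.574088440651668
2.7833 [ 0.5838 -0.0027  0.4615] [[ 0.9972 -0.0745 -0.0003]
 [-0.0745 -0.9972 -0.0005]
 [-0.0003  0.0005 -1.    ]] [-0.7082 -0.1104  0.2181]
```

View pics/w1.png

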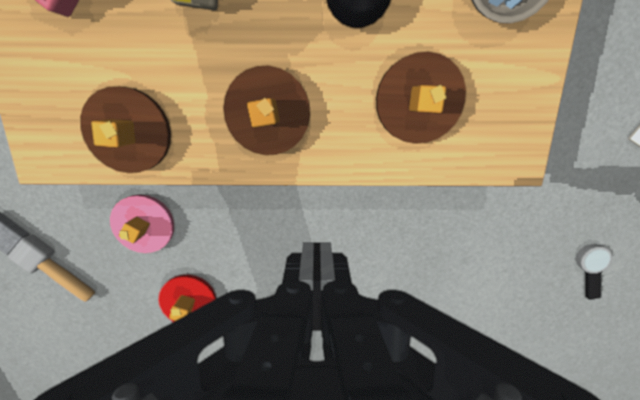

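The wrist view shows the three dark stands at (125,130), (267,110) and (421,97), and the lip runs level at row 185. Yaw is therefore aligned. I go to the left stand's near rim.

```bash
python3 -m creep '{"linear":[[0.2,-2.5,1.3],[0.2,-2.5,1.3],[0.2,-2.5,1.3],[0.2,-2.5,1.3],[0.2,-2.5,1.3],[0.2,-2.5,1.3],[0.1,-2.5,1.3],[0,-2.6,1.3],[0,0,1.5],[0,0,1.5],[0,0,1.5],[0,0,0.7],[0,0,0]],"rot":[[0,0,0],[0,0,0],[0,0,0],[0,0,0],[0,0,0],[0,0,0],[0,0,0],[0,0,0],[0,0,0],[0,0,0],[0,0,0],[0,0,0],[0,0,0]]}'
python3 - <<'E'
from h import *
np.set_printoptions(precision=4,suppress=True)
o=r.get_obs();print(o["clock"],o["tcp_pos"],o["contact_force"])
c=cam("wrist");a=r.grab_frame("wrist");cv2.imwrite("pics/w2.png",a)
E
```

```text
clock: 3.87
tcp_pos: [0.6116, 0.1947, 0.3039]
orientation: [3.137, -0.122, -0.005]
contact_force: [-0.7, 0.7, -0.6]
grip_width: -0.0001
3.8667 [0.6116 0.1947 0.3039] [-0.7055  0.7041 -0.5866]
```

View pics/w2.png

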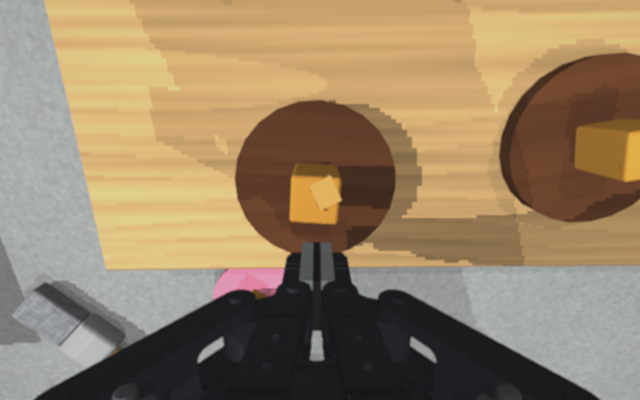

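```bash
Z='x'; python3 -m creep '{"linear":[[0,0,0.6],[0,0,0.6],[0,0,0.5],[0,0,0.2],[0,0,0]],"rot":[[0,0,0],[0,0,0],[0,0,0],[0,0,0],[0,0,0]]}'
python3 -m creep '{"linear":[[0,0,0.1],[0,0,0.1],[0,0,0.1],[0,0,0]],"rot":[[0,0,0],[0,0,0],[0,0,0],[0,0,0]]}'
python3 -c "
from h import *
o=r.get_obs();print(o['clock'],o['tcp_pos'],o['contact_force'],o['moment']);cv2.imwrite('pics/p1.png',r.grab_frame('wrist'))"
```

```text
clock: 4.33
tcp_pos: [0.6117, 0.1967, 0.2861]
orientation: [3.139, -0.118, -0.001]
contact_force: [-0.5, -0.1, -0.3]
grip_width: -0.0003
clock: 4.67
tcp_pos: [0.6119, 0.1968, 0.2837]
orientation: [3.139, -0.118, 0.0]
contact_force: [-0.5, 0.3, 0.4]
grip_width: -0.0001
4.6667 [0.61191212 0.1968227  0.28365677] [-0.46430239  0.31103809  0.40624368] [-0.00894207  0.05924145 -0.06009749]
```

```bash
for i in 1 2 3; do python3 -m creep '{"linear":[[0,0,0.1],[0,0,0.1],[0,0,0]],"rot":[[0,0,0],[0,0,0],[0,0,0]]}' | egrep 'tcp|force'; done
python3 -c "
from h import *
a=cv2.imread('pics/p1.png');b=r.grab_frame('wrist');cv2.imwrite('pics/p2.png',b);d=cv2.absdiff(a,b).max(2);print('stand diff',d[90:240,230:400].mean())"
```

```text
tcp_pos: [0.612, 0.1969, 0.2826]
contact_force: [-1.7, -1.2, 5.7]
tcp_pos: [0.612, 0.197, 0.2825]
contact_force: [-6.9, -3.5, 19.4]
tcp_pos: [0.612, 0.197, 0.2824]
contact_force: [-13.3, -4.9, 32.9]
stand diff 3.4484313725490194
```

Left stand: force rises at about 7 N/mm with no motion, so it is steady. Next is the middle one.

```bash
python3 -m creep '{"linear":[[0,0,-0.5],[0,0,-1],[0,0,-1.5],[0,0,-1],[0.3,2.4,0],[0.3,2.4,0],[0.3,2.4,0],[0.3,2.4,0],[0.3,2.4,0],[0.4,2.3,0],[0,0,1.2],[0,0,1.2],[0,0,0.7],[0,0,0],[0,0,0]],"rot":[[0,0,0],[0,0,0],[0,0,0],[0,0,0],[0,0,0],[0,0,0],[0,0,0],[0,0,0],[0,0,0],[0,0,0],[0,0,0],[0,0,0],[0,0,0],[0,0,0],[0,0,0]]}'
python3 -c "
from h import *
c=cam('wrist');b=r.grab_frame('wrist');cv2.imwrite('pics/p3.png',b)
for d in r.cut_out('wrist','stand_a'): print(d['p'],d['uv'],*locate(d,.094,c,-.073))"
```

```text
clock: 6.77
tcp_pos: [0.6198, 0.0543, 0.286]
orientation: [-3.139, 0.115, 0.003]
contact_force: [0.6, -0.4, 0.6]
grip_width: 0.0001
0.95 [94.7, 332.8] [0.57508415 0.18015782] 0.22325435758271578
0.67 [316.6, 177.2] [0.65543327 0.05083749] 0.9054113330940703
0.6 [56.1, 226.1] [0.6432552  0.19571317] 0.9698600645855759
```

```bash
for i in 1 2 3; do python3 -m creep '{"linear":[[0,0,0.1],[0,0,0.1],[0,0,0]],"rot":[[0,0,0],[0,0,0],[0,0,0]]}' | egrep 'tcp|force'; done
python3 -c "
from h import *
a=cv2.imread('pics/p3.png');b=r.grab_frame('wrist');cv2.imwrite('pics/p4.png',b);d=cv2.absdiff(a,b).max(2);print('stand diff',d[90:240,230:400].mean())"
```

```text
tcp_pos: [0.6201, 0.053, 0.2848]
contact_force: [0.2, 0.0, 0.0]
tcp_pos: [0.6201, 0.0527, 0.2826]
contact_force: [-1.1, -1.1, 0.2]
tcp_pos: [0.6198, 0.0528, 0.2806]
contact_force: [-2.8, -0.5, 4.0]
stand diff 15.718352941176471
```

```bash
python3 -m creep '{"linear":[[0,0,0.1],[0,0,0.1],[0,0,0]],"rot":[[0,0,0],[0,0,0],[0,0,0]]}' | egrep 'tcp|force'
python3 -c "
from h import *
a=cv2.imread('pics/p3.png');b=r.grab_frame('wrist');cv2.imwrite('pics/p5.png',cv2.hconcat([a[60:300,200:440],b[60:300,200:440]]))"
```

```text
tcp_pos: [0.62, 0.0529, 0.2799]
contact_force: [-6.9, -0.1, 11.6]
```

View pics/p5.png

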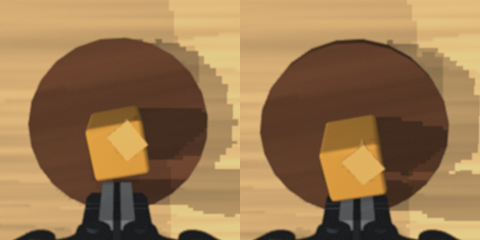

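The pair shows the middle stand tipping: its block leans toward the gripper and the far rim lifts. It rocks. I release it slowly and test the right one.

```bash
python3 -m creep '{"linear":[[0,0,-0.2],[0,0,-0.2],[0,0,-0.2],[0,0,-0.2],[0,0,-0.2],[0,0,-1],[0,0,-1],[0,0,-1],[0.2,2.4,0],[0.2,2.4,0],[0.2,2.5,0],[0.2,2.5,0],[0.3,2.5,0],[0.3,2.5,0],[0,0,1.2],[0,0,1.2],[0,0,0.8],[0,0,0],[0,0,0]],"rot":[[0,0,0],[0,0,0],[0,0,0],[0,0,0],[0,0,0],[0,0,0],[0,0,0],[0,0,0],[0,0,0],[0,0,0],[0,0,0],[0,0,0],[0,0,0],[0,0,0],[0,0,0],[0,0,0],[0,0,0],[0,0,0],[0,0,0]]}'
python3 -c "
from h import *
c=cam('wrist');b=r.grab_frame('wrist');cv2.imwrite('pics/p6.png',b)
for d in r.cut_out('wrist','stand_a'): print(d['p'],d['uv'],*locate(d,.094,c,-.073))"
for i in 1 2; do python3 -m creep '{"linear":[[0,0,0.1],[0,0,0.1],[0,0,0]],"rot":[[0,0,0],[0,0,0],[0,0,0]]}' | egrep 'tcp|force'; done
```

```text
clock: 9.55
tcp_pos: [0.6229, -0.0943, 0.2862]
orientation: [-3.139, 0.115, 0.002]
contact_force: [0.2, 0.2, -0.3]
grip_width: -0.0003
0.88 [45.5, 214.0] [0.65400058 0.05449529] 0.9712559745087627
0.68 [315.8, 181.2] [ 0.65757525 -0.09716923] 0.8939667993086539
tcp_pos: [0.623, -0.0957, 0.2849]
contact_force: [-0.0, 0.2, 0.1]
tcp_pos: [0.623, -0.0959, 0.2826]
contact_force: [0.4, 0.5, 0.9]
```

```bash
for i in 1 2; do python3 -m creep '{"linear":[[0,0,0.1],[0,0,0]],"rot":[[0,0,0],[0,0,0]]}' | egrep 'tcp|force'; done
```

```text
tcp_pos: [0.623, -0.0959, 0.2826]
contact_force: [-2.2, 0.9, 6.6]
tcp_pos: [0.623, -0.0958, 0.2825]
contact_force: [-5.8, 0.9, 13.4]
```

Right stand is steady, so the middle one rocks. Next I raise, back off, tilt and look at the knob.

```bash
python3 -m creep '{"linear":[[0,0,-1],[0,0,-3],[0,0,-3],[-2,-1,0],[-2,-1.4,0],[-2,-1.4,0.4],[-2,-1.4,0.4],[-2,-1.4,0.4],[-2,-1.4,0.8],[-2,-1.4,0.8],[-2,-1.4,0.8],[-2,-1.4,0.8],[-2,-1.4,0.8]],"rot":[[0,0,0],[0,0,0],[0,0,0],[0,0,0],[0,0,0],[0,0,0],[0,0,0],[0,0,0],[0,0,0],[0,0,0],[0,0,0],[0,0,0],[0,0,0]]}' 0
python3 -m creep '{"linear":[[0,0,0],[0,0,0],[0,0,0],[0,0,0],[0,0,0],[0,0,0],[0,0,0]],"rot":[[0,0.1,0],[0,0.1,0],[0,0.1,0],[0,0.1,0],[0,0.1,0],[0,0.1,0],[0,0,0]]}'
python3 - <<'E'
from h import *
np.set_printoptions(precision=4,suppress=True)
o=r.get_obs();print(o["clock"],o["tcp_pos"],R.from_rotvec(o["orientation"]).as_matrix(),o["grip_width"],o["joints"])
c=cam("wrist");a=r.grab_frame("wrist");cv2.imwrite("pics/w3.png",a)
for d in r.cut_out("wrist","drawer_knob"): print(d["p"],d["uv"],ray(d["uv"],.04,c))
s=cam("side");b=r.grab_frame("side")
for d in r.cut_out("side","drawer_knob"): print("side",d["p"],d["uv"],ray(d["uv"],.04,s))
E
```

```text
clock: 11.57
tcp_pos: [0.4329, 0.0553, 0.2988]
orientation: [-3.139, 0.118, -0.001]
contact_force: [-1.0, 0.1, -0.2]
grip_width: 0.0426
clock: 12.15
tcp_pos: [0.4357, 0.0534, 0.2986]
orientation: [3.015, -0.115, 0.746]
contact_force: [-0.5, 0.0, 0.2]
grip_width: 0.0427
12.15 [0.4357 0.0534 0.2986] [[ 0.8821 -0.0802  0.4642]
 [-0.064  -0.9967 -0.0505]
 [ 0.4667  0.0148 -0.8843]] 0.042693802698879395 [-0.4423  0.1691  0.1173  2.3644  0.8393  0.2433 -2.762 ]
0.85 [304.8, 179.7] [0.5842 0.0474 0.04  ]
side 0.73 [263.4, 362.0] [ 0.4008 -0.3964  0.04  ]
```

View pics/w3.png

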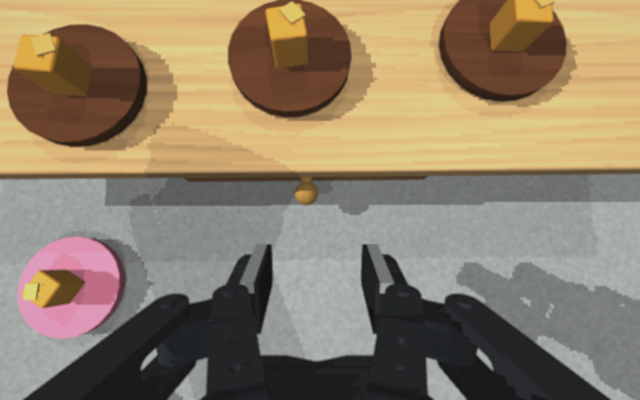

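Knob ball is at (306,192), between the fingers' column, just in front of the lip, so the drawer is slightly open. The straight tool-z approach lines up almost exactly. I go most of the way and recheck.

```bash
python3 -m creep '{"linear":[[0,-0.2,1.4],[0,-0.2,1.4],[0,-0.2,1.4],[0,-0.2,1.4],[0,0,1.4],[0,0,1.4],[0,0,0],[0,0,0]],"rot":[[0,0,0],[0,0,0],[0,0,0],[0,0,0],[0,0,0],[0,0,0],[0,0,0],[0,0,0]]}' -0.2
python3 - <<'E'
from h import *
np.set_printoptions(precision=4,suppress=True)
o=r.get_obs();M=R.from_rotvec(o["orientation"]).as_matrix();p=np.array(o["tcp_pos"]);print(o["clock"],p,M,o["grip_width"],o["joints"],o["contact_force"])
c=cam("wrist");a=r.grab_frame("wrist");cv2.imwrite("pics/w4.png",a)
for d in r.cut_out("wrist","drawer_knob"): print(d["p"],d["uv"],ray(d["uv"],.04,c),d["pixels"].sum())
K=np.array([.573,.0465,.04]);print("in tool cm",100*((K-p)@M-[0,0,.158]),proj(K,c))
E
```

```text
clock: 13.02
tcp_pos: [0.4857, 0.0558, 0.2438]
orientation: [3.024, -0.122, 0.695]
contact_force: [0.5, -0.1, -0.3]
grip_width: 0.0511
13.0167 [0.4857 0.0558 0.2438] [[ 0.8968 -0.085   0.4342]
 [-0.0686 -0.9962 -0.0532]
 [ 0.4371  0.0179 -0.8992]] 0.05107218859886004 [-0.3768  0.3578  0.0917  2.2821  1.0452  0.1703 -2.9572] [ 0.5095 -0.1173 -0.3325]
0.59 [314.1, 243.1] [0.5705 0.0462 0.04  ] 627
in tool cm [-1.0162 -0.1827  6.3689] [[313.2769 239.2837]]
```

View pics/w4.png

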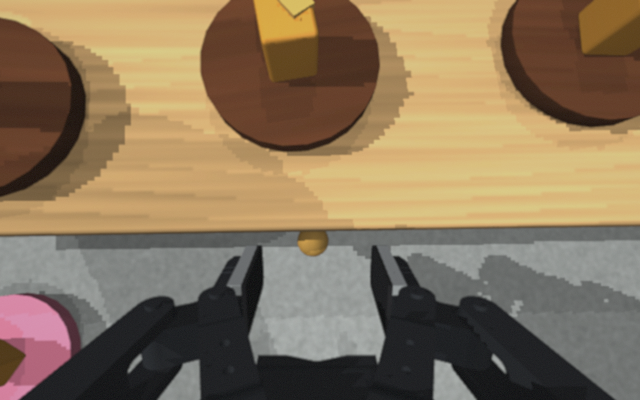

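The knob is centred at (313,242), but joints 6 and 7 are at their limits. I'll back off, stand the tool vertical and try a half turn about its axis, which gives the same grasp and frees joint 7.

```bash
python3 -m creep '{"linear":[[0,0,-2],[0,0,-2],[0,0,-2],[0,0,-2],[0,0,0],[0,0,0]],"rot":[[0,-0.1,0],[0,-0.12,0],[0,-0.12,0],[0,-0.1,0],[0,0,0.1],[0,0,0]]}' -0.2
python3 -c "
from h import *
np.set_printoptions(precision=3,suppress=True)
o=r.get_obs();print(o['joints'],o['tcp_pos'],R.from_rotvec(o['orientation']).as_matrix())"
```

```text
clock: 13.62
tcp_pos: [0.4699, 0.0559, 0.2972]
orientation: [3.082, -0.31, 0.244]
contact_force: [0.9, -0.2, 0.4]
grip_width: 0.051
[ 0.053  0.29  -0.382  2.154  0.353  0.614 -2.359] [0.47  0.056 0.297] [[ 0.968 -0.201  0.152]
 [-0.195 -0.979 -0.05 ]
 [ 0.159  0.019 -0.987]]
```

```bash
python3 -m creep '{"linear":[[0,0,0],[0,0,0],[0,0,0],[0,0,0],[0,0,0],[0,0,0],[0,0,0],[0,0,0],[0,0,0],[0,0,0],[0,0,0],[0,0,0],[0,0,0],[0,0,0]],"rot":[[0,0,-0.121],[0,0,-0.121],[0,0,-0.121],[0,0,-0.121],[0,0,-0.121],[0,0,-0.121],[0,0,-0.121],[0,0,-0.121],[0,0,-0.121],[0,0,-0.121],[0,0,-0.121],[0,0,-0.121],[0,0,-0.121],[0,0,-0.121]]}'
python3 -m creep '{"linear":[[0,0,0],[0,0,0],[0,0,0],[0,0,0],[0,0,0],[0,0,0],[0,0,0],[0,0,0],[0,0,0],[0,0,0],[0,0,0],[0,0,0],[0,0,0],[0,0,0]],"rot":[[0,0,-0.121],[0,0,-0.121],[0,0,-0.121],[0,0,-0.121],[0,0,-0.121],[0,0,-0.121],[0,0,-0.121],[0,0,-0.121],[0,0,-0.121],[0,0,-0.121],[0,0,-0.121],[0,0,-0.121],[0,0,-0.121],[0,0,0]]}'
python3 -c "
from h import *
np.set_printoptions(precision=3,suppress=True)
o=r.get_obs();M=R.from_rotvec(o['orientation']).as_matrix();print(o['joints'],o['tcp_pos'],M)
c,s=np.cos(-.0745),np.sin(-.0745);t=np.radians(30)
X=np.array([c,s,0]);Y=np.array([-s,c,0]);z=X*np.sin(t)-np.array([0,0,np.cos(t)]);D=np.c_[np.cross(Y,z),Y,z]
print('rot needed',R.from_matrix(M.T@D).as_rotvec())"
```

```text
clock: 14.78
tcp_pos: [0.4689, 0.0566, 0.2951]
orientation: [2.187, 2.052, 0.111]
contact_force: [0.3, -0.7, -0.7]
grip_width: 0.0513
clock: 15.95
tcp_pos: [0.469, 0.0565, 0.2949]
orientation: [0.095, 2.988, -0.07]
contact_force: [0.4, -0.2, -0.1]
grip_width: 0.0513
[ 0.597  0.47  -1.059  2.126  0.754  0.794  0.574] [0.469 0.057 0.295] [[-0.987  0.066  0.149]
 [ 0.059  0.997 -0.051]
 [-0.152 -0.042 -0.988]]
rot needed [-0.037 -0.371  0.022]
```

```bash
cat > g.py <<'E'
import sys
from h import *
np.set_printoptions(precision=3,suppress=True)
def go(K,dist,tilt,yaw=-.0745,flip=1):
    o=r.get_obs();M=R.from_rotvec(o['orientation']).as_matrix();p=np.array(o['tcp_pos'])
    t=np.radians(tilt);X=np.array([np.cos(yaw),np.sin(yaw),0]);Y=np.array([-X[1],X[0],0])*flip
    z=X*np.sin(t)-np.array([0,0,np.cos(t)]);D=np.c_[np.cross(Y,z),Y,z]
    T=np.array(K)-dist*z
    print("t",o['clock'],"tcp",p,"z",M[:,2],"j",o['joints'],"F",o['contact_force'],"w",o['grip_width'])
    print("rot",R.from_matrix(M.T@D).as_rotvec(),"shift now cm",100*(T-p)@M,"shift after rot",100*(T-p)@D)
E
python3 -m creep '{"linear":[[0,0,0],[0,0,0],[0,0,0],[0,0,0],[0,0,0]],"rot":[[-0.009,-0.093,0.005],[-0.009,-0.093,0.005],[-0.009,-0.093,0.005],[-0.009,-0.093,0.005],[0,0,0]]}'
python3 -c "
from g import *
go([.573,.0465,.04],.158,30)"
```

```text
clock: 16.37
tcp_pos: [0.4685, 0.0565, 0.2954]
orientation: [0.105, 2.621, -0.032]
contact_force: [-1.1, -1.0, -0.7]
grip_width: 0.0514
t 16.3667 tcp [0.468 0.057 0.295] z [ 0.494 -0.042 -0.869] j [ 0.445  0.337 -0.861  2.259  1.28   0.473  0.039] F [-1.119 -0.996 -0.666] w 0.05136451521324785
rot [-0.005 -0.005 -0.004] shift now cm [ 3.615 -0.176 11.583] shift after rot [ 3.676 -0.224 11.563]
```

```bash
python3 -m creep '{"linear":[[1.2,0,1],[1.2,-0.1,1],[1.2,-0.1,1],[0,0,1.5],[0,0,1.5],[0,0,1],[0,0,0],[0,0,0]],"rot":[[0,0,0],[0,0,0],[0,0,0],[0,0,0],[0,0,0],[0,0,0],[0,0,0],[0,0,0]]}'
python3 -c "
from g import *
go([.573,.0465,.04],.158,30)
c=cam('wrist');cv2.imwrite('pics/w5.png',r.grab_frame('wrist'));print(proj([.573,.0465,.04],c))
for d in r.cut_out('wrist','drawer_knob'): v,u=np.nonzero(d['pixels']);print(d['p'],d['uv'],u.min(),u.max(),v.min(),v.max(),ray(d['uv'],.04,c))
"
```

```text
clock: 17.03
tcp_pos: [0.4727, 0.0539, 0.2164]
orientation: [0.107, 2.628, -0.031]
contact_force: [0.3, 0.6, 0.4]
grip_width: 0.051
t 17.0333 tcp [0.473 0.054 0.216] z [ 0.488 -0.042 -0.872] j [ 0.366  0.521 -0.788  2.295  1.702  0.531 -0.349] F [0.343 0.648 0.446] w 0.05099956091776189
rot [-0.006 -0.011 -0.005] shift now cm [0.056 0.035 4.508] shift after rot [0.107 0.009 4.507]
[[319.236 234.419]]
0.67 [320.8, 254.2] 121 522 212 304 [0.593 0.046 0.04 ]
```

View pics/w5.png

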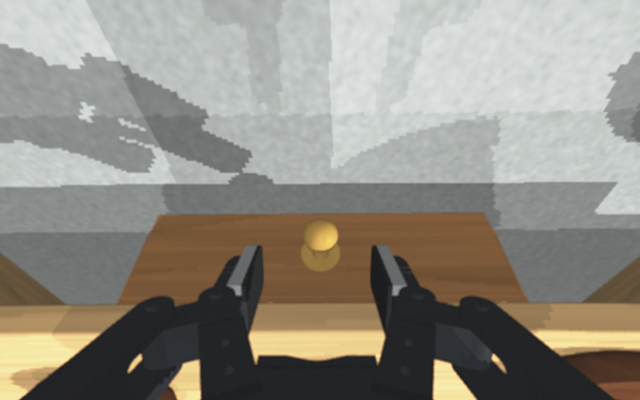

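The knob ball is at (321,235) against a prediction of (319,234), centred between the jaws. I advance and close.

```bash
python3 -m creep '{"linear":[[0,0,1],[0,0,1],[0,0,1],[0,0,1],[0,0,0.5],[0,0,0],[0,0,0]],"rot":[[0,0,0],[0,0,0],[0,0,0],[0,0,0],[0,0,0],[0,0,0],[0,0,0]]}'
python3 -m creep '{"linear":[[0,0,0],[0,0,0],[0,0,0],[0,0,0],[0,0,0],[0,0,0]],"rot":[[0,0,0],[0,0,0],[0,0,0],[0,0,0],[0,0,0],[0,0,0]]}' 1 40
python3 -c "
from g import *
go([.573,.0465,.04],.158,30)"
```

```text
clock: 17.72
tcp_pos: [0.4948, 0.052, 0.1781]
orientation: [0.106, 2.625, -0.031]
contact_force: [0.5, -0.2, 1.2]
grip_width: 0.0512
clock: 18.22
tcp_pos: [0.4952, 0.0533, 0.1785]
orientation: [0.102, 2.623, -0.028]
contact_force: [-1.3, 5.4, 5.0]
grip_width: 0.0167
t 18.2167 tcp [0.495 0.053 0.178] z [ 0.492 -0.039 -0.87 ] j [ 0.354  0.639 -0.769  2.258  1.845  0.582 -0.433] F [-1.312  5.374  5.001] w 0.016723925162659633
rot [-0.002 -0.007 -0.003] shift now cm [ 0.156 -0.101  0.101] shift after rot [ 0.157 -0.101  0.1  ]
```

```bash
python3 -m creep '{"linear":[[0.87,0,-0.49],[0.87,0,-0.49],[0.87,0,-0.49],[0.87,0,-0.49],[0,0,0]],"rot":[[0,0,0],[0,0,0],[0,0,0],[0,0,0],[0,0,0]]}'
python3 -c "
from g import *
go([.533,.0495,.04],.158,30)
c=cam('wrist');cv2.imwrite('pics/w6.png',r.grab_frame('wrist'))"
```

```text
clock: 18.63
tcp_pos: [0.4545, 0.0563, 0.1784]
orientation: [0.102, 2.623, -0.029]
contact_force: [-1.3, 4.7, 6.7]
grip_width: 0.0171
t 18.6333 tcp [0.455 0.056 0.178] z [ 0.492 -0.04  -0.869] j [ 0.365  0.618 -0.811  2.343  1.898  0.62  -0.534] F [-1.297  4.674  6.687] w 0.017083657939496077
rot [-0.003 -0.007 -0.002] shift now cm [ 0.096 -0.09   0.124] shift after rot [ 0.097 -0.09   0.123]
```

View pics/w6.png

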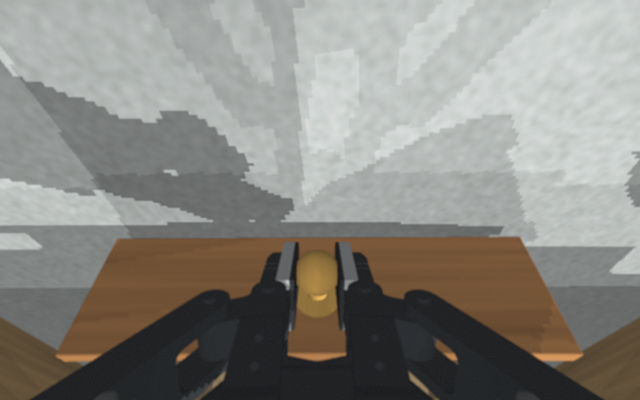

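Drawer is following: brass ball held between the pads, the tan drawer front in view. I continue pulling while easing the tool upright about the knob.

```bash
python3 -m creep '{"linear":[[0.11,0,-0.5],[0.13,0,-0.46],[0.15,0,-0.41],[0.17,0,-0.37],[0,0,0]],"rot":[[0,0.048,0],[0,0.048,0],[0,0.048,0],[0,0.048,0],[0,0,0]]}'
python3 -c "
from g import *
go([.4935,.0525,.04],.157,19)"
```

```text
clock: 19.1
tcp_pos: [0.4423, 0.0568, 0.1912]
orientation: [0.114, 2.819, -0.019]
contact_force: [-1.8, 5.6, -2.7]
grip_width: 0.0171
t 19.1 tcp [0.442 0.057 0.191] z [ 0.314 -0.026 -0.949] j [ 0.336  0.542 -0.758  2.308  1.394  0.485 -0.092] F [-1.822  5.563 -2.687] w 0.01711104695404553
rot [-0.003 -0.011 -0.006] shift now cm [ 0.06  -0.045  0.27 ] shift after rot [ 0.063 -0.046  0.269]
```

```bash
python3 -m creep '{"linear":[[0.2,0,-0.25],[0.22,0,-0.2],[0.22,0,-0.16],[0.22,0,-0.12],[0,0,0]],"rot":[[0,0.048,0],[0,0.048,0],[0,0.048,0],[0,0.048,0],[0,0,0]]}'
python3 -m creep '{"linear":[[0.4,0,-0.05],[0.4,0,-0.05],[0.2,0,-0.03],[0,0,0]],"rot":[[0,0,0],[0,0,0],[0,0,0],[0,0,0]]}'
python3 -c "
from g import *
go([.446,.056,.04],.157,8)"
```

```text
clock: 19.52
tcp_pos: [0.4334, 0.0573, 0.1965]
orientation: [0.124, 3.007, -0.01]
contact_force: [-0.4, 3.6, 9.0]
grip_width: 0.0172
clock: 19.85
tcp_pos: [0.4229, 0.0581, 0.1964]
orientation: [0.123, 3.005, -0.012]
contact_force: [-0.8, 2.9, 8.5]
grip_width: 0.0171
t 19.85 tcp [0.423 0.058 0.196] z [ 0.133 -0.013 -0.991] j [ 0.427  0.56  -0.865  2.282  0.995  0.572  0.279] F [-0.794  2.945  8.473] w 0.01714564641398759
rot [-0.003 -0.005 -0.007] shift now cm [-0.116 -0.036  0.113] shift after rot [-0.115 -0.038  0.113]
```

```bash
python3 -m creep '{"linear":[[0.3,0,-0.03],[0.2,0,-0.03],[0,0,0]],"rot":[[0,0,0],[0,0,0],[0,0,0]]}'
```

```text
clock: 20.1
tcp_pos: [0.4181, 0.0585, 0.1964]
orientation: [0.123, 3.005, -0.012]
contact_force: [0.2, 2.7, 8.7]
grip_width: 0.0174
```

```bash
python3 -m creep '{"linear":[[0,0,0],[0,0,0],[0,0,0],[0,0,-1],[0,0,-2],[0,0,-3],[0,0,-3],[0,0,-3],[0,0,-3],[0,0,-3],[0,0,0]],"rot":[[0,0,0],[0,0,0],[0,0,0],[0,0,0],[0,0,0],[0,0,0],[0,0,0],[0,0.04,0],[0,0.04,0],[0,0.04,0],[0,0,0]]}' -0.2
python3 -c "
from g import *
go([.654,.052,.13],.155,0)
c=cam('wrist');a=r.grab_frame('wrist');cv2.imwrite('pics/w7.png',a)
for n in('stand_a','drawer_knob'):
  for d in r.cut_out('wrist',n): print(n,d['p'],d['uv'],*locate(d,.094,c,-.073))
s=cam('side');b=r.grab_frame('side')
cv2.imwrite('pics/s7.png',cv2.vconcat([a,cv2.resize(b[100:300,160:480],(640,400))])[:,:][:600])
cv2.imwrite('pics/s7.png',cv2.hconcat([cv2.resize(a,(400,250)),cv2.resize(b[100:300,160:480],(400,250))]))
for d in r.cut_out('side','drawer_knob'): print('side',d['p'],d['uv'],ray(d['uv'],.04,s))
"
```

```text
clock: 21.02
tcp_pos: [0.3988, 0.0605, 0.3785]
orientation: [0.13, 3.124, -0.005]
contact_force: [2.0, 0.0, -0.4]
grip_width: 0.0515
t 21.0167 tcp [0.399 0.061 0.378] z [ 0.015 -0.004 -1.   ] j [ 0.902  0.266 -1.329  2.137  0.331  0.954  0.877] F [ 1.96   0.002 -0.425] w 0.051540472728645634
rot [-0.003  0.015 -0.009] shift now cm [-25.356   1.299   9.727] shift after rot [-25.509   1.049   9.349]
stand_a 0.76 [463.9, 142.7] [0.371 0.173] 0.5159207103776123
stand_a 0.68 [497.7, 249.4] [0.462 0.204] 0.4917336394948335
stand_a 0.59 [456.9, 393.7] [0.651 0.178] 0.4971537001897533
drawer_knob 0.63 [319.0, 273.1] [0.478 0.054] 0.38863706603482023
side 0.89 [290.0, 213.4] [0.517 0.02  0.04 ]
```

View pics/s7.png

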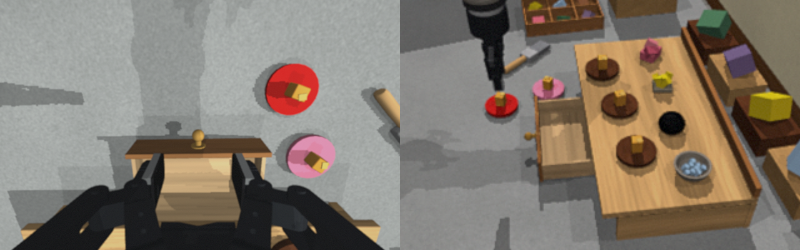

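The drawer is out and the inside is visible. Now I move over the middle stand.

```bash
python3 -m creep '{"linear":[[-1,0,0],[-2,0.1,0],[-2,0.1,0],[-2,0.1,0],[-2,0.1,0],[-2,0.1,0],[-2,0.1,0],[-2,0.1,0],[-2,0.1,0],[-2,0.1,0],[-2,0.1,0],[-2,0.1,0],[-1.5,0,0],[-1,0,0],[0,0,0],[0,0,0]],"rot":[[0,0,0],[0,0.015,0],[0,0,0],[0,0,0],[0,0,0],[0,0,0],[0,0,0],[0,0,0],[0,0,0],[0,0,0],[0,0,0],[0,0,0],[0,0,0],[0,0,0],[0,0,0],[0,0,0]]}'
python3 -c "
from g import *
c=cam('wrist');a=r.grab_frame('wrist');cv2.imwrite('pics/w8.png',a)
for d in r.cut_out('wrist','stand_a'): print(d['p'],d['uv'],*locate(d,.094,c,-.073))
s=cam('scene');r.grab_frame('scene')
for d in r.cut_out('scene','stand_a'): print('scene',d['p'],d['uv'],*locate(d,.094,s,-.073))
go([.654,.052,.13],.155,0)
w7=cv2.imread('pics/w7.png')
s=cam('side');print('knob side',ray([264,208],.04,s), 'unitX',None)
"
```

```text
clock: 22.6
tcp_pos: [0.652, 0.0513, 0.3727]
orientation: [-0.126, -3.133, 0.004]
contact_force: [-0.5, 0.3, -0.6]
grip_width: 0.0516
0.97 [510.1, 174.9] [0.645 0.194] 0.9535640075887614
0.96 [126.4, 218.2] [ 0.657 -0.098] 0.9495071414202374
0.95 [316.3, 203.4] [0.656 0.051] 0.9794882639035737
0.87 [529.1, 23.4] [0.52  0.202] 0.7130500758725341
scene 0.7 [336.8, 216.0] [0.652 0.051] 0.8658008658008658
scene 0.63 [393.2, 224.4] [0.643 0.193] 0.8548601864181092
scene 0.58 [287.3, 203.0] [ 0.657 -0.097] 0.8792569659442725
scene 0.57 [419.3, 200.2] [0.513 0.231] 0.6918335901386748
scene 0.51 [422.4, 220.4] [0.591 0.265] 0.09562841530054644
t 22.8 tcp [0.652 0.051 0.374] z [-0.004 -0.003 -1.   ] j [ 0.497  0.684 -1.022  1.589  0.611  1.225  0.848] F [ 0.073 -0.395  1.296] w 0.05110595986991392
rot [-0.003 -0.004 -0.006] shift now cm [-0.259  0.153  8.901] shift after rot [-0.223  0.126  8.903]
knob side [0.447 0.056 0.04 ] unitX None
```

View pics/w8.png

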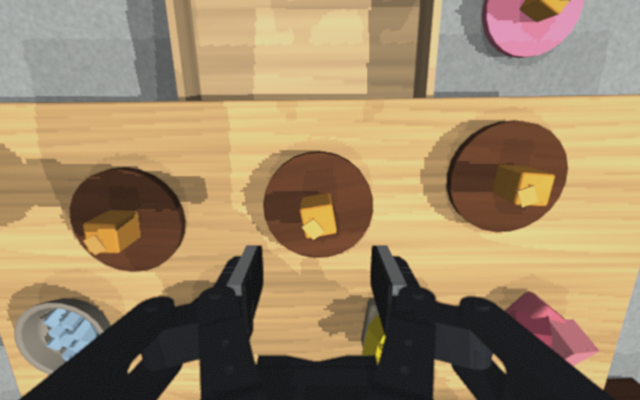

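The outer stands are unmoved, the middle one is at (.655,.051), and the drawer interior is clear at the top of the frame. I descend and grasp the block.

```bash
python3 -m creep '{"linear":[[-0.3,0,1],[0,0,2],[0,0,2],[0,0,1.5],[0,0,1],[0,0,0.8],[0,0,0.5],[0,0,0],[0,0,0]],"rot":[[0,0,0],[0,0,0],[0,0,0],[0,0,0],[0,0,0],[0,0,0],[0,0,0],[0,0,0],[0,0,0]]}'
python3 -m creep '{"linear":[[0,0,0],[0,0,0],[0,0,0],[0,0,0],[0,0,0],[0,0,0]],"rot":[[0,0,0],[0,0,0],[0,0,0],[0,0,0],[0,0,0],[0,0,0]]}' 1 25
python3 -c "
from g import *
go([.655,.0512,.13],.155,0)"
```

```text
clock: 23.55
tcp_pos: [0.6553, 0.0504, 0.2865]
orientation: [-0.127, -3.136, 0.003]
contact_force: [0.4, -0.8, 0.4]
grip_width: 0.0511
clock: 24.05
tcp_pos: [0.6554, 0.0505, 0.2869]
orientation: [-0.127, -3.137, 0.003]
contact_force: [0.2, -0.2, 5.3]
grip_width: 0.0236
t 24.05 tcp [0.655 0.05  0.287] z [-0.003 -0.002 -1.   ] j [ 0.461  0.775 -0.959  1.65   0.699  1.1    0.789] F [ 0.151 -0.17   5.333] w 0.02364946051890377
rot [-0.002 -0.002 -0.007] shift now cm [0.049 0.07  0.191] shift after rot [0.049 0.07  0.191]
```

```bash
python3 -m creep '{"linear":[[0,0,-0.5],[0,0,-1],[0,0,-1.5],[0,0,-1.5],[0,0,-0.7],[0,0,0]],"rot":[[0,0,0],[0,0,0],[0,0,0],[0,0,0],[0,0,0],[0,0,0]]}'
python3 -m creep '{"linear":[[0.5,0,0],[1,-0.1,0],[1.5,-0.1,0],[1.5,-0.2,0],[1.5,-0.2,0],[1.5,-0.2,0],[1.5,-0.1,0],[1.5,-0.1,0],[1.2,0,0],[0.7,0,0],[0.5,0,0],[0,0,0],[0,0,0]],"rot":[[0,0,0],[0,0,0],[0,0,0],[0,0,0],[0,0,0],[0,0,0],[0,0,0],[0,0,0],[0,0,0],[0,0,0],[0,0,0],[0,0,0],[0,0,0]]}'
python3 - <<'E'
from g import *
go([.526,.05,.052],.155,0)
c=cam('wrist');a=r.grab_frame('wrist');cv2.imwrite('pics/w9.png',cv2.resize(a,(640,400)))
for n in('stand_a','drawer','drawer_bay'):
  for d in r.cut_out('wrist',n)[:3]:
    v,u=np.nonzero(d['pixels']);print(n,d['p'],d['uv'],u.min(),u.max(),v.min(),v.max(),locate(d,.144,c,-.073))
# drawer front inner edge & lip estimates along image centre column
X=np.array([.9972,-.0745,0])
for nm,P in dict(lip=[.5805,.0455,.094],front=[.526-.052,.054,.068],knob=[.447,.056,.04]).items(): print(nm,proj(P,c))
E
```

```text
clock: 24.55
tcp_pos: [0.6559, 0.0509, 0.3412]
orientation: [0.127, 3.139, -0.002]
contact_force: [0.2, -0.3, -0.9]
grip_width: 0.0234
clock: 25.63
tcp_pos: [0.5262, 0.0507, 0.3385]
orientation: [-0.127, -3.135, 0.003]
contact_force: [0.5, -0.5, -0.8]
grip_width: 0.0236
t 25.6333 tcp [0.526 0.051 0.338] z [-0.004 -0.002 -1.   ] j [ 0.628  0.549 -1.097  1.917  0.571  1.036  0.77 ] F [ 0.541 -0.468 -0.79 ] w 0.023624652826773954
rot [-0.002 -0.004 -0.007] shift now cm [-0.036 -0.038 13.15 ] shift after rot [ 0.011 -0.069 13.15 ]
stand_a 0.95 [540.1, 328.7] 459 580 297 373 (array([0.587, 0.167]), np.float64(0.2253685815963396))
stand_a 0.9 [500.6, 24.2] 453 563 0 55 (array([0.4  , 0.141]), np.float64(0.5474853935158667))
stand_a 0.69 [543.8, 150.8] 491 592 102 195 (array([0.486, 0.159]), np.float64(0.2628270412642669))
drawer 0.71 [317.0, 160.0] 161 472 74 266 (array([0.486, 0.054]), np.float64(0.31968488380707777))
drawer_bay 0.87 [315.4, 160.2] 160 472 74 267 (array([0.486, 0.054]), np.float64(0.3195432977461447))
lip [[316.466 279.583]]
front [[316.291 131.395]]
knob [[316.096  93.229]]
```

View pics/w9.png

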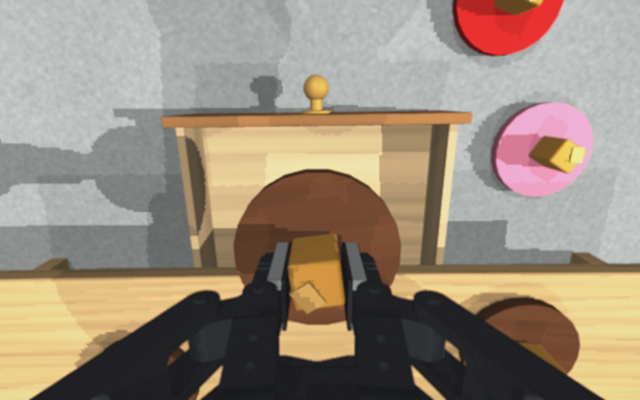

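The stand is held level. The knob at (316,87) and lip at row ~268 put the bay about 5 mm nearer the robot, so I shift by that much and lower.

```bash
python3 -m creep '{"linear":[[0.5,0,1],[0,0,2],[0,0,2],[0,0,2],[0,0,1.5],[0,0,1.5],[0,0,1],[0,0,0.8],[0,0,0.4],[0,0,0],[0,0,0]],"rot":[[0,0,0],[0,0,0],[0,0,0],[0,0,0],[0,0,0],[0,0,0],[0,0,0],[0,0,0],[0,0,0],[0,0,0],[0,0,0]]}'
python3 -m creep '{"linear":[[0,0,0.2],[0,0,0.2],[0,0,0.1],[0,0,0]],"rot":[[0,0,0],[0,0,0],[0,0,0],[0,0,0]]}'
python3 -c "
from g import *
go([.521,.05,.052],.155,0)"
```

```text
clock: 26.75
tcp_pos: [0.5206, 0.0512, 0.2169]
orientation: [-0.127, -3.136, 0.003]
contact_force: [-0.1, 0.3, -1.7]
grip_width: 0.0236
clock: 27.08
tcp_pos: [0.5204, 0.0509, 0.2116]
orientation: [-0.127, -3.135, 0.004]
contact_force: [-0.3, 0.5, -1.8]
grip_width: 0.0233
t 27.0833 tcp [0.52  0.051 0.212] z [-0.004 -0.002 -1.   ] j [ 0.498  0.703 -0.932  2.013  0.778  0.834  0.601] F [-0.342  0.451 -1.849] w 0.023328182238343643
rot [-0.002 -0.004 -0.007] shift now cm [-0.064 -0.082  0.455] shift after rot [-0.062 -0.084  0.455]
```

```bash
python3 -m creep '{"linear":[[0,0,0.1],[0,0,0.1],[0,0,0.1],[0,0,0]],"rot":[[0,0,0],[0,0,0],[0,0,0],[0,0,0]]}'|egrep "tcp|force"
python3 -m creep '{"linear":[[0,0,0.1],[0,0,0]],"rot":[[0,0,0],[0,0,0]]}'|egrep "tcp|force"
python3 -m creep '{"linear":[[0,0,0.1],[0,0,0]],"rot":[[0,0,0],[0,0,0]]}'|egrep "tcp|force"
```

```text
tcp_pos: [0.5204, 0.0509, 0.2083]
contact_force: [-0.4, 0.7, -2.3]
tcp_pos: [0.5204, 0.051, 0.2074]
contact_force: [0.8, 0.3, -1.1]
tcp_pos: [0.5206, 0.0511, 0.2068]
contact_force: [-0.4, -0.7, 2.0]
```

Floor contact felt. Release and rise.

```bash
python3 -m creep '{"linear":[[0,0,0],[0,0,0],[0,0,0],[0,0,0],[0,0,-0.5],[0,0,-1],[0,0,-2],[0,0,-3],[0,0,-3],[0,0,-3],[0,0,-2.5],[0,0,0]],"rot":[[0,0,0],[0,0,0],[0,0,0],[0,0,0],[0,0,0],[0,0,0],[0,0,0],[0,0,0],[0,0,0],[0,0,0],[0,0,0],[0,0,0]]}' 0
python3 - <<'E'
from g import *
c=cam('wrist');a=r.grab_frame('wrist');cv2.imwrite('pics/w10.png',a)
for n in('stand_a','drawer_knob'):
  for d in r.cut_out('wrist',n)[:4]:
    v,u=np.nonzero(d['pixels']);print(n,d['p'],d['uv'],u.min(),u.max(),v.min(),v.max(),locate(d,.014,c,-.073))
h=cv2.cvtColor(a,cv2.COLOR_BGR2HSV);m=cv2.inRange(h,(12,120,90),(30,255,255));m[:, :270]=0;m[:,370:]=0;m[130:]=0
v,u=np.nonzero(m);print(u.mean() if len(u) else None,v.min() if len(v) else None,v.max() if len(v) else None,len(u))
go([.442,.056,.04],.157,0)
E
```

```text
clock: 28.75
tcp_pos: [0.5223, 0.0527, 0.3622]
orientation: [0.126, 3.135, -0.002]
contact_force: [1.1, 0.9, 0.1]
grip_width: 0.0426
stand_a 0.97 [187.7, 379.9] 143 206 351 399 (array([ 0.77 , -0.126]), np.float64(0.23490156823490158))
stand_a 0.96 [486.7, 23.4] 440 542 0 59 (array([0.387, 0.21 ]), np.float64(0.9177015755329009))
stand_a 0.65 [315.7, 173.1] 271 358 131 217 (array([0.52 , 0.051]), np.float64(0.9690484030293053))
stand_a 0.64 [521.4, 304.9] 467 553 281 366 (array([0.692, 0.26 ]), np.float64(0.5208453410182516))
drawer_knob 0.87 [318.7, 217.8] 171 454 79 255 (array([0.526, 0.05 ]), np.float64(0.015766221015852847))
317.3167777104785 80 125 1651
t 28.9 tcp [0.521 0.051 0.357] z [-0.004 -0.003 -1.   ] j [ 0.651  0.519 -1.121  1.911  0.539  1.059  0.79 ] F [-0.626  1.    -0.84 ] w 0.042579818180279935
rot [-0.003 -0.003 -0.007] shift now cm [ 7.835 -0.104 16.003] shift after rot [ 7.891 -0.098 15.975]
```

The stand is upright in the drawer at (.520,.051), silhouette match 0.97. Now back to the knob.

```bash
python3 -c "
from g import *
c=cam('wrist');print(ray([317,91],.04,c),ray([317,88],.04,c))"
python3 -m creep '{"linear":[[1,0,0],[1.5,0,0],[1.5,0,0],[1.5,0,0],[1.3,0,0],[1,0,0],[0,0,2],[0,0,2],[0,0,2],[0,0,2],[0,0,0],[0,0,0]],"rot":[[0,0,0],[0,0,0],[0,0,0],[0,0,0],[0,0,0],[0,0,0],[0,0,0],[0,0,0],[0,0,0],[0,0,0],[0,0,0],[0,0,0]]}' 0
python3 - <<'E'
from g import *
c=cam('wrist');a=r.grab_frame('wrist');cv2.imwrite('pics/w11.png',a)
for d in r.cut_out('wrist','drawer_knob')[:4]:
    v,u=np.nonzero(d['pixels']);print(d['p'],d['uv'],u.min(),u.max(),v.min(),v.max())
h=cv2.cvtColor(a,cv2.COLOR_BGR2HSV);m=cv2.inRange(h,(12,120,90),(30,255,255));m[:,:270]=0;m[:,370:]=0;m[260:]=0
n,l,s,ce=cv2.connectedComponentsWithStats(m)
for i in range(1,n):
    if s[i,4]>80: print(s[i],ce[i],ray(ce[i],.04,c))
go([.442,.056,.04],.157,0);print(proj([.442,.056,.04],c))
E
```

```text
[0.44  0.057 0.04 ] [0.437 0.057 0.04 ]
clock: 29.9
tcp_pos: [0.4421, 0.0575, 0.2762]
orientation: [-0.125, -3.132, 0.003]
contact_force: [0.1, -0.1, -0.6]
grip_width: 0.0429
0.68 [317.3, 261.2] 134 498 204 399
[ 270  204  100   49 2049] [320.862 231.75 ] [0.454 0.059 0.04 ]
[273 246  18  11 118] [280.788 250.864] [0.466 0.03  0.04 ]
t 30.0 tcp [0.443 0.058 0.278] z [-0.003 -0.002 -1.   ] j [ 0.621  0.512 -1.081  2.144  0.616  0.845  0.648] F [-0.088 -0.079  0.428] w 0.042681274442692874
rot [-0.002 -0.003 -0.006] shift now cm [ 0.066 -0.169  8.06 ] shift after rot [ 0.094 -0.183  8.059]
[[315.34  215.722]]
```

```bash
python3 -m creep '{"linear":[[0,-0.1,1.5],[0,0,1.5],[0,0,1.5],[0,0,1.5],[0,0,1.2],[0,0,0.8],[0,0,0],[0,0,0]],"rot":[[0,0,0],[0,0,0],[0,0,0],[0,0,0],[0,0,0],[0,0,0],[0,0,0],[0,0,0]]}'
python3 -m creep '{"linear":[[0,0,0],[0,0,0],[0,0,0],[0,0,0],[0,0,0]],"rot":[[0,0,0],[0,0,0],[0,0,0],[0,0,0],[0,0,0]]}' 1 30
python3 -c "
from g import *
go([.523,.051,.04],.157,0)"
```

```text
clock: 30.67
tcp_pos: [0.4429, 0.0564, 0.1975]
orientation: [-0.127, -3.136, 0.003]
contact_force: [-0.0, -0.4, 0.1]
grip_width: 0.043
clock: 31.08
tcp_pos: [0.443, 0.0564, 0.1978]
orientation: [-0.127, -3.137, 0.004]
contact_force: [-1.6, -0.5, 6.4]
grip_width: 0.0179
t 31.0833 tcp [0.443 0.056 0.198] z [-0.002 -0.002 -1.   ] j [ 0.487  0.631 -0.925  2.191  0.807  0.714  0.487] F [-1.62  -0.481  6.36 ] w 0.01792621061756617
rot [-0.002 -0.002 -0.007] shift now cm [-8.017  0.106  0.059] shift after rot [-8.017  0.052  0.077]
```

```bash
python3 -m creep '{"linear":[[-0.1,0,0],[-0.2,0,0],[-0.3,0,0],[-0.4,0,0],[-0.5,0,0],[-0.5,0,0],[-0.5,0,0],[-0.5,0,0],[-0.5,0,0],[-0.5,0,0],[-0.5,0,0],[-0.5,0,0],[-0.5,0,0],[-0.5,0,0],[-0.4,0,0],[-0.3,0,0],[-0.2,0,0],[-0.1,0,0],[0,0,0]],"rot":[[0,0,0],[0,0,0],[0,0,0],[0,0,0],[0,0,0],[0,0,0],[0,0,0],[0,0,0],[0,0,0],[0,0,0],[0,0,0],[0,0,0],[0,0,0],[0,0,0],[0,0,0],[0,0,0],[0,0,0],[0,0,0],[0,0,0]]}'
python3 -m creep '{"linear":[[0,0,0],[0,0,0],[0,0,0],[0,0,-1],[0,0,-2],[0,0,-2],[0,0,-2],[0,0,0],[1,0,0],[1.5,0,0],[1.5,0,0],[1,0,0],[0,0,0],[0,0,0]],"rot":[[0,0,0],[0,0,0],[0,0,0],[0,0,0],[0,0,0],[0,0,0],[0,0,0],[0,0,0],[0,0,0],[0,0,0],[0,0,0],[0,0,0],[0,0,0],[0,0,0]]}' 0
python3 - <<'E'
from g import *
c=cam('wrist');a=r.grab_frame('wrist');cv2.imwrite('pics/w12.png',a)
for d in r.cut_out('wrist','stand_a')[:5]: print(d['p'],d['uv'],d['pixels'].sum(),*locate(d,.014,c,-.073))
go([.47,.054,.04],.163,0);print(proj([.513,.052,.04],c))
E
```

```text
clock: 32.67
tcp_pos: [0.513, 0.0514, 0.1978]
orientation: [-0.127, -3.137, 0.001]
contact_force: [0.3, 1.2, 5.4]
grip_width: 0.0172
clock: 33.83
tcp_pos: [0.4623, 0.0546, 0.2665]
orientation: [-0.126, -3.135, 0.004]
contact_force: [-0.4, 0.9, -0.1]
grip_width: 0.0428
0.96 [586.7, 249.3] 9923 [0.507 0.249] 0.8980090497737556
0.82 [322.8, 354.1] 557 [0.586 0.05 ] 0.06643606870229007
0.77 [558.3, 73.6] 15755 [0.387 0.206] 0.8532358516111562
t 33.9333 tcp [0.463 0.055 0.267] z [-0.004 -0.002 -1.   ] j [ 0.59   0.552 -1.041  2.109  0.648  0.848  0.644] F [-0.047 -0.826 -0.209] w 0.04289947507424385
rot [-0.002 -0.003 -0.007] shift now cm [-0.688  0.002  6.376] shift after rot [-0.666 -0.016  6.379]
[[319.902 288.601]]
```

```bash
python3 -m creep '{"linear":[[0,0,1],[0,0,1.5],[0,0,1.5],[0,0,1.2],[0,0,0.7],[0,0,0.4],[0,0,0],[0,0,0]],"rot":[[0,0,0],[0,0,0],[0,0,0],[0,0,0],[0,0,0],[0,0,0],[0,0,0],[0,0,0]]}' 1 30
python3 -m creep '{"linear":[[-0.4,0,0],[-0.6,0,0],[-0.6,0,0],[-0.4,0,0],[-0.2,0,0],[-0.2,0,0],[-0.2,0,0],[-0.3,0,0],[-0.4,0,0],[-0.4,0,0],[-0.5,0,0],[-0.5,0,0],[-0.5,0,0],[-0.5,0,0],[-0.5,0,0],[-0.5,0,0],[-0.5,0,0],[-0.4,0,0],[-0.3,0,0],[-0.2,0,0]],"rot":[[0,0,0],[0,0,0],[0,0,0],[0,0,0],[0,0,0],[0,0,0],[0,0,0],[0,0,0],[0,0,0],[0,0,0],[0,0,0],[0,0,0],[0,0,0],[0,0,0],[0,0,0],[0,0,0],[0,0,0],[0,0,0],[0,0,0],[0,0,0]]}'
for i in 1 2 3; do python3 -m creep '{"linear":[[-0.1,0,0],[-0.1,0,0],[0,0,0]],"rot":[[0,0,0],[0,0,0],[0,0,0]]}'|egrep "tcp|force"; done
```

```text
clock: 34.6
tcp_pos: [0.4627, 0.0549, 0.2038]
orientation: [-0.127, -3.135, 0.003]
contact_force: [-0.1, 0.7, 0.7]
grip_width: 0.0001
clock: 36.27
tcp_pos: [0.5437, 0.048, 0.2035]
orientation: [-0.127, -3.135, 0.003]
contact_force: [-2.1, 0.7, 1.0]
grip_width: 0.0004
tcp_pos: [0.5454, 0.0479, 0.2034]
contact_force: [-0.8, 1.0, 0.9]
tcp_pos: [0.5474, 0.0477, 0.2035]
contact_force: [-1.5, 0.4, 0.6]
tcp_pos: [0.5494, 0.0476, 0.2035]
contact_force: [-0.5, 0.8, 0.6]
```

```bash
for i in 1 2 3 4; do python3 -m creep '{"linear":[[-0.1,0,0],[-0.1,0,0],[-0.1,0,0],[0,0,0]],"rot":[[0,0,0],[0,0,0],[0,0,0],[0,0,0]]}'|egrep "tcp|force"; done
```

```text
tcp_pos: [0.5525, 0.0473, 0.2034]
contact_force: [-2.0, 0.9, -0.3]
tcp_pos: [0.5555, 0.0471, 0.2034]
contact_force: [-1.0, 0.3, -0.4]
tcp_pos: [0.5569, 0.0473, 0.2031]
contact_force: [-6.0, 1.5, 4.7]
tcp_pos: [0.5579, 0.0475, 0.2028]
contact_force: [-14.3, 1.3, 10.6]
```

The force rises at the end stop. I back off and check numerically, since my picture views are used up.

```bash
python3 -m creep '{"linear":[[0.5,0,0],[1,0,0],[1.5,0,0],[2,0,-1],[2,0,-1],[2,0,-2],[1.5,0,-2],[1,0,-2],[0,0,0],[0,0,0]],"rot":[[0,0,0],[0,0,0],[0,0,0],[0,0,0],[0,0,0],[0,0,0],[0,0,0],[0,0,0],[0,0,0],[0,0,0]]}'
python3 - <<'E'
from g import *
c=cam('wrist');a=r.grab_frame('wrist');cv2.imwrite('pics/w13.png',a)
h=cv2.cvtColor(a,cv2.COLOR_BGR2HSV)
go([.57,.047,.04],.16,0)
for d in r.cut_out('wrist','drawer_knob')[:3]:
    v,u=np.nonzero(d['pixels']);print('knob',d['p'],d['uv'],u.min(),u.max(),v.min(),v.max(),ray(d['uv'],.04,c))
for d in r.cut_out('wrist','unit')[:2]:
    for col in(150,250,380,480):
        v=np.nonzero(d['pixels'][:,col])[0]; print('unit top row',col,v.min() if len(v) else None)
print('exp lip .573/.58',proj([[.573,.047,.094],[.58,.047,.094],[.573,.047,.078],[.58,.047,.078]],c).round(0).tolist(),'knob .574/.581',proj([[.574,.047,.04],[.581,.047,.04]],c).round(0).tolist())
for v in range(180,330,5): print(v,[h[v,u].tolist() for u in(250,317,385)],a[v,200].tolist())
s=cam('side');b=r.grab_frame('side');cv2.imwrite('pics/s13.png',b)
for d in r.cut_out('side','drawer_knob')[:2]: print('side',d['p'],d['uv'],d['pixels'].sum(),ray(d['uv'],.04,s))
for d in r.cut_out('side','stand_a'): print('side stand',d['p'],*locate(d,.094,s,-.073))
E
```

```text
clock: 39.18
tcp_pos: [0.4471, 0.0558, 0.2847]
orientation: [-0.128, -3.138, 0.005]
contact_force: [0.5, -0.0, 0.6]
grip_width: 0.0002
t 39.2333 tcp [0.447 0.056 0.284] z [-0.002 -0.003 -1.   ] j [ 0.628  0.504 -1.083  2.131  0.603  0.858  0.666] F [-0.201  0.007 -0.705] w -0.0002271224744416288
rot [-0.003 -0.002 -0.008] shift now cm [-12.318   0.178   8.37 ] shift after rot [-12.302   0.06    8.395]
knob 0.52 [317.6, 354.7] 198 435 348 360 [0.571 0.046 0.04 ]
unit top row 150 None
unit top row 250 None
unit top row 380 None
unit top row 480 None
unit top row 150 None
unit top row 250 None
unit top row 380 None
unit top row 480 None
exp lip .573/.58 [[320.0, 420.0], [321.0, 428.0], [320.0, 398.0], [321.0, 406.0]] knob .574/.581 [[320.0, 358.0], [320.0, 365.0]]
180 [[66, 9, 141], [68, 6, 160], [78, 8, 165]] [141, 143, 139]
185 [[68, 7, 145], [66, 8, 159], [72, 8, 164]] [140, 142, 139]
190 [[75, 7, 148], [75, 6, 166], [68, 6, 169]] [145, 147, 142]
195 [[60, 6, 139], [75, 6, 164], [78, 8, 167]] [144, 147, 143]
200 [[68, 7, 142], [75, 6, 166], [72, 8, 164]] [143, 145, 141]
205 [[90, 5, 
[... 1108 characters left out ...]
24, 125, 122]
295 [[105, 18, 28], [135, 15, 35], [100, 25, 31]] [126, 129, 125]
300 [[96, 47, 27], [150, 7, 37], [113, 32, 32]] [127, 128, 125]
305 [[120, 8, 31], [150, 8, 34], [120, 18, 29]] [125, 128, 123]
310 [[110, 48, 32], [120, 8, 34], [120, 16, 32]] [26, 24, 23]
315 [[90, 15, 34], [60, 7, 35], [110, 23, 33]] [30, 26, 26]
320 [[105, 35, 29], [120, 14, 36], [105, 16, 32]] [29, 27, 25]
325 [[103, 45, 40], [30, 7, 36], [128, 26, 40]] [28, 27, 24]
side 0.44 [367.8, 169.4] 234 [0.79  0.168 0.04 ]
side stand 0.94 [0.393 0.102] 0.7041139240506329
side stand 0.87 [ 0.655 -0.097] 0.8874841972187105
side stand 0.83 [0.642 0.191] 0.7822736030828517
side stand 0.59 [0.507 0.138] 0.6151142355008787
```

```bash
python3 -m creep '{"linear":[[0,-2,0],[0,-3,-1],[0,-3.5,-1],[0,-3.5,0],[0,-3.5,0],[0,-3.5,0],[0,-3.5,0],[0,0,0],[0,0,0]],"rot":[[0,0,0],[0,0,0],[0,0,0],[0,0,0],[0,0,0],[0,0,0],[0,0,0],[0,0,0],[0,0,0]]}' -0.2
python3 - <<'E'
from g import *
def ct(p,rv):
    c=r.get_calibration('wrist');T=np.eye(4);T[:3,:3]=R.from_rotvec(rv).as_matrix();T[:3,3]=p;return c,T@np.array(c['mount'])
w5=ct([.4727,.0539,.2164],[.107,2.628,-.031])
print('w5 knob',ray([321,235],.04,w5),'lip bottom edge',ray([321,303],.078,w5))
a=cv2.imread('pics/w5.png');print([ (v,a[v,321].tolist()) for v in range(292,312,2)])
go([.57,.047,.04],.16,0)
s=cam('side');b=r.grab_frame('side');cv2.imwrite('pics/s14.png',b);i=cv2.imread('pics/side.png')
for n,x in(('init',i),('now',b)):
    h=cv2.cvtColor(x,cv2.COLOR_BGR2HSV)[190:216,295:316];m=cv2.inRange(h,(10,140,80),(30,255,255));print(n);print('\n'.join(''.join('#' if q else '.' for q in l) for l in m))
print('pred',proj([[.573,.0465,.04],[.578,.046,.04]],s))
for n in('stand_a','drawer_knob'):
  for d in r.cut_out('side',n): print(n,d['p'],d['uv'],d['pixels'].sum())
E
```

```text
clock: 40.23
tcp_pos: [0.4285, -0.1702, 0.3036]
orientation: [-0.135, -3.134, 0.002]
contact_force: [0.2, 1.5, 0.3]
grip_width: 0.0509
w5 knob [0.573 0.048 0.04 ] lip bottom edge [0.581 0.047 0.078]
[(292, [53, 82, 114]), (294, [54, 83, 114]), (296, [57, 88, 122]), (298, [55, 84, 115]), (300, [54, 82, 115]), (302, [58, 85, 112]), (304, [84, 121, 146]), (306, [89, 128, 155]), (308, [87, 126, 154]), (310, [87, 125, 152])]
t 40.2333 tcp [ 0.428 -0.17   0.304] z [-0.005 -0.001 -1.   ] j [ 1.149  0.492 -1.108  2.093  0.57   0.904  1.198] F [0.173 1.453 0.313] w 0.05089239638837689
rot [-0.001 -0.005 -0.012] shift now cm [-12.283  22.871  10.275] shift after rot [-12.497  22.714  10.364]
init
.....................
.....................
.....................
.....................
.....................
.....................
.....................
.....................
.....................
.....................
.....................
.....................
...........###.......
..........#####......
..........#####......
..........#####......
..........#####......
...........###.......
........
[... 249 characters left out ...]
..........
.....................
.....................
.....................
.....................
.....................
.....................
.....................
.....................
.............##......
...........####......
...........####......
...........####......
............####.....
.............##......
.....................
.....................
.....................
.....................
.....................
.....................
.....................
.....................
pred [[307.599 204.425]
 [309.323 204.31 ]]
stand_a 0.7 [347.9, 220.2] 676
stand_a 0.69 [320.9, 155.4] 433
stand_a 0.59 [282.3, 172.3] 319
stand_a 0.48 [233.3, 182.9] 23
drawer_knob 0.46 [371.2, 170.0] 207
```

The measurements disagree. Lip at .581 implies home knob x ≈ .582, but the side view and contact give ≈ .578, so it may be a few mm short. I push again with the tool slanted 30°, as the notes recommend, which keeps the body clear of the plank.

```bash
python3 -m creep '{"linear":[[0,2,0],[0,3,0],[0,3,0],[0,3,0],[0,3,0],[0,3,0],[0,3,0],[0,2.7,0],[0,0,0],[0,0,0]],"rot":[[0,0,0],[0,0,0],[0,0,0],[0,0,0],[0,-0.1,0],[0,-0.11,0],[0,-0.11,0],[0,-0.1,0],[0,-0.1,0],[0,0,0]]}' 1
python3 -c "
from g import *
go([.53,.0505,.0295],.165,30)"
```

```text
clock: 41.22
tcp_pos: [0.4458, 0.0547, 0.3037]
orientation: [0.097, 2.654, -0.035]
contact_force: [-1.3, -1.4, -0.0]
grip_width: 0.0001
t 41.2167 tcp [0.446 0.055 0.304] z [ 0.465 -0.042 -0.884] j [ 0.478  0.284 -0.889  2.287  1.143  0.459  0.156] F [-1.318 -1.372 -0.022] w 5.6377932375454945e-05
rot [-0.007 -0.038  0.003] shift now cm [ 5.98   0.316 11.694] shift after rot [ 6.415  0.211 11.464]
```

```bash
python3 -m creep '{"linear":[[0.8,0.1,1.45],[0.8,0.1,1.45],[0.8,0,1.45],[0.8,0,1.45],[0.8,0,1.45],[0.8,0,1.45],[0.8,0,1.45],[0.8,0,1.35],[0,0,0],[0,0,0]],"rot":[[0,-0.03,0],[0,0,0],[0,0,0],[0,0,0],[0,0,0],[0,0,0],[0,0,0],[0,0,0],[0,0,0],[0,0,0]]}'
python3 -c "
from g import *
go([.564,.0475,.0295],.165,30)"
```

```text
clock: 42.05
tcp_pos: [0.4469, 0.0521, 0.1713]
orientation: [0.109, 2.632, -0.039]
contact_force: [-0.3, -0.6, -1.4]
grip_width: 0.0001
t 42.05 tcp [0.447 0.052 0.171] z [ 0.484 -0.048 -0.874] j [ 0.349  0.62  -0.786  2.359  1.92   0.619 -0.566] F [-0.293 -0.57  -1.392] w 8.659252204593338e-05
rot [-0.012 -0.016 -0.005] shift now cm [-3.072  0.447  1.584] shift after rot [-3.048  0.414  1.639]
```

```bash
python3 -m creep '{"linear":[[-0.43,0.1,0.24],[-0.43,0.1,0.24],[-0.43,0.1,0.24],[-0.43,0,0.24],[-0.43,0,0.24],[-0.17,0,0.1],[0,0,0]],"rot":[[0,0,0],[0,0,0],[0,0,0],[0,0,0],[0,0,0],[0,0,0],[0,0,0]]}'|egrep "tcp|force"
for i in 1 2 3 4; do python3 -m creep '{"linear":[[-0.09,0,0.05],[-0.09,0,0.05],[0,0,0]],"rot":[[0,0,0],[0,0,0],[0,0,0]]}'|egrep "tcp|force"; done
```

```text
tcp_pos: [0.4747, 0.0529, 0.1723]
contact_force: [0.2, -0.4, -0.3]
tcp_pos: [0.476, 0.0528, 0.172]
contact_force: [0.5, -0.4, -0.2]
tcp_pos: [0.4782, 0.0526, 0.172]
contact_force: [0.2, -0.2, -0.1]
tcp_pos: [0.4793, 0.0526, 0.1716]
contact_force: [-3.1, 0.2, 0.3]
tcp_pos: [0.4802, 0.0527, 0.1712]
contact_force: [-8.6, 0.7, -0.4]
```

```bash
for i in 1 2; do python3 -m creep '{"linear":[[-0.09,0,0.05],[-0.09,0,0.05],[0,0,0]],"rot":[[0,0,0],[0,0,0],[0,0,0]]}'|egrep "tcp|force"; done
python3 -m creep '{"linear":[[0.5,0,-0.3],[1,0,-0.5],[1.5,0,-0.8],[1.5,0,-1],[0,0,-2],[0,0,-2],[0,0,-2],[0,0,-2],[0,0,0]],"rot":[[0,0,0],[0,0,0],[0,0,0],[0,0,0],[0,0,0],[0,0,0],[0,0,0],[0,0,0],[0,0,0]]}' -0.2
python3 - <<'E'
from g import *
go([.57,.047,.04],.16,30)
c=cam('wrist');a=r.grab_frame('wrist');cv2.imwrite('pics/w15.png',a)
h=cv2.cvtColor(a,cv2.COLOR_BGR2HSV);m=cv2.inRange(h,(15,140,100),(30,255,255))
n,l,s,ce=cv2.connectedComponentsWithStats(m)
for i in range(1,n):
    if s[i,4]>60: print(s[i],ce[i].round(),ray(ce[i],.04,c))
for d in r.cut_out('wrist','drawer_knob')[:2]:
    v,u=np.nonzero(d['pixels']);b=d['pixels'];cols=range(u.min()+40,u.max()-40,40)
    print(d['p'],d['uv'],u.min(),u.max(),v.min(),v.max())
    for q in cols: w=np.nonzero(b[:,q])[0];print(q,w.max(),'lip',ray([q,w.max()+1],.078,c))
print(proj([[.577,.047,.04],[.582,.047,.04]],c))
r.grab_frame('scene');s=cam('scene')
for d in r.cut_out('scene','stand_a'): print('scene',d['p'],*locate(d,.094,s,-.073))
E
```

```text
tcp_pos: [0.4811, 0.0527, 0.1706]
contact_force: [-12.7, 2.7, 1.2]
tcp_pos: [0.4819, 0.0528, 0.1701]
contact_force: [-15.6, 2.6, 1.8]
clock: 44.88
tcp_pos: [0.3955, 0.0605, 0.2449]
orientation: [0.106, 2.624, -0.039]
contact_force: [-0.7, 0.5, -1.0]
grip_width: 0.0512
t 44.8833 tcp [0.395 0.06  0.245] z [ 0.491 -0.048 -0.87 ] j [ 0.454  0.39  -0.952  2.435  1.635  0.545 -0.398] F [-0.741  0.533 -0.968] w 0.051177843725714
rot [-0.011 -0.008 -0.003] shift now cm [-4.993  0.09  10.464] shift after rot [-4.914 -0.046 10.502]
[ 599  160   41   59 1411] [625. 186.] [0.5   0.236 0.04 ]
[306 256  30  38 824] [321. 274.] [0.59  0.046 0.04 ]
[158 389  20  11 156] [168. 395.] [ 0.979 -0.252  0.04 ]
0.83 [321.3, 276.2] 185 459 246 313
225 264 lip [ 0.51  -0.006  0.078]
265 312 lip [0.578 0.005 0.078]
305 312 lip [0.58  0.035 0.078]
345 312 lip [0.582 0.065 0.078]Traceback (most recent call last):
  File "<stdin>", line 11, in <module>
    return umr_maximum(a, axis, None, out, keepdims, initial, where)
ValueError: zero-size array to reduction operation maximum which has no identity
```

```bash
python3 - <<'E'
from g import *
c=cam('wrist');a=cv2.imread('pics/w15.png')
h=cv2.cvtColor(a,cv2.COLOR_BGR2HSV);m=cv2.inRange(h,(15,140,100),(30,255,255))
for v in range(254,296,2): u=np.nonzero(m[v,290:350])[0]; print(v,len(u),end='; ')
P=proj([[.577,.047,.04],[.582,.047,.04],[.577,.047,.05],[.573,.047,.04]],c);print(P)
for v in(268,270,272): print(v,ray([321,v],.04,c))
r.grab_frame('scene');s=cam('scene')
for d in r.cut_out('scene','stand_a'): print('scene',d['p'],*locate(d,.094,s,-.073))
E
```

```text
254 0; 256 2; 258 15; 260 21; 262 23; 264 24; 266 24; 268 26; 270 25; 272 26; 274 29; 276 28; 278 29; 280 29; 282 28; 284 26; 286 25; 288 22; 290 16; 292 3; 294 3; [[321.734 267.723]
 [322.178 270.958]
 [321.802 278.747]
 [321.37  265.07 ]]
268 [0.577 0.046 0.04 ]
270 [0.58  0.046 0.04 ]
272 [0.584 0.046 0.04 ]
scene 0.96 [ 0.656 -0.097] 0.8348909657320872
scene 0.86 [0.512 0.232] 0.6978193146417445
scene 0.65 [0.645 0.192] 0.8949468085106383
```

```bash
python3 -c "
from h import *
o=r.get_obs();print(o['clock'],o['contact_force']);print(r.hand_in())"
```

```text
45.0833 [ 0.02747353  0.25590349 -0.9557965 ]
the job is handed in; nothing more can be done
None
```

The middle stand was the one that rocks. It is now in the drawer, the drawer is pushed home against its stop, and the job was handed in at 45.1 s.

- **Pressing, left to right:** The left and right stands were rigid, with force rising at about 7 N/mm and no sinking. The left press went up to 33 N, which is firmer than it needed to be. The middle stand sank about 2.5 mm and visibly tipped.
- **Drawer and stand:** I pulled the drawer out by its knob to roughly 13 cm. I lifted the middle stand by its block and set it on the drawer floor. After release it stood upright (silhouette match 0.97). I did not look inside again after closing.
- **Closing:** I pushed the drawer shut in three goes: holding the knob, then with closed fingers, then with the tool slanted 30°. The last two stopped hard at the same place, at about 14–16 N.

**Last checks**
- The two steady stands were within 1–2 mm of where they started, and the gripper was touching nothing. I did not measure the other minerals and tools at the end.
- The drawer checks disagreed slightly. The knob measured x ≈ 0.577–0.579, against about 0.581 expected from the lip edge. That gap is a little over the camera's 2 mm accuracy, so I relied on the two hard stops as evidence that it is fully home.
- By the end I had used all 12 picture views, so the final checks were by numbers only.

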